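Scrape set cement off the tilted mixing tray into the scrap cup

TASK

Two drops of set cement are left on the tilted steel mixing tray. Take the blue scraper by its black grip and sweep both drops down the tray, over its open lip, into the orange scrap cup without touching them with the gripper; then stand the scraper upright on the worktop again, clear of the tray and cup, and let go.

Things in the scene. Friction and masses are not known exactly. Their poses are not given: they have to be found in the camera images.
- stand: Fixed stand: a steel tray held tilted over an orange cup. Origin: on the worktop under the cup's centre; z up, +y level and uphill, x across. Cup: 106 mm wide inside, 48 high, floor 5 thick. Tray: 84 mm wide inside about x=0, 170 mm long, floor rising 16 degrees toward +y. Its low end has no wall: this lip is at y=24 mm, floor top there z=66 mm. Its other sides have walls 14 mm high, 4 thick.
- scraper: Loose blue scraper, 0.15 kg, standing on a flat foot 68 (x) by 46 (y) by 4 mm. Origin: centre of the foot's underside, z up. Its blade, 68 mm wide and 32 high, stands on the foot's -y edge (front face y=-23 mm, lower edge level with the underside) and pushes toward -y. Black grip above the origin: 46 mm (x) by 18 mm (y; grasp across this), z=53 to 105 mm.
- lump_0: Loose yellow domed drop of set cement, 20 mm across, 11 high, 12 g; friction keeps it on the tray until pushed. Origin: centre of its flat underside, z out of the dome. At the start it lies on the tray floor, its centre 40 to 86 mm up the slope from the lip, within 25 mm of the tray's middle line.
- lump_1: A second drop of set cement, same as lump_0, on the same tray floor within the same limits, on the other side of the middle line.

How it is judged (in metres and radians):
On the way:
1. the scraper is brought onto the tray, above the lip (y of scraper in the frame of stand between 0.03 and 0.18 m and x of scraper in the frame of stand between -0.04 and 0.04 m and height (world z) of scraper between 0.055 and 0.135 m), for 0.2 s.
At the end, for the whole second after the job is handed in: Both drops lie at rest inside the orange cup, below its rim; the scraper stands upright (within 10 degrees) on its foot on the worktop, at rest, not touching the stand (horizontal distance between each of lump_0, lump_1 and stand below 0.053 m and height (world z) of each of lump_0, lump_1 below 0.045 m and linear speed of each of lump_0, lump_1, scraper below 0.03 m/s and angle between scraper's own z axis and vertical below 0.17 rad and height (world z) of scraper between -0.012 and 0.012 m and contact force between scraper and stand below 0.05 N).
It fails at once if the robot touches a drop of cement itself (contact force between any of the arm, the fingers and lump_0 above 0.3 N or contact force between any of the arm, the fingers and lump_1 above 0.3 N).
It also fails if it takes over 45 s, if anything falls off the work surface, if the arm or the gripper's body presses on something with over 40 N, if the wrist force passes 120 N, or if a joint passes its speed limit or range.

ROBOT

A 6-joint arm with a two-finger parallel gripper is mounted at the origin on a cart in front of the work surface, level with it; the furniture and walls round the work are solid. World frame = base frame: x ahead of the robot, y to its left, z up, the work surface at z = 0. Lengths are in mm, angles in rad, forces in N, time in s.
With the tool pointing down it reaches from about 350 to 775 mm from the base axis. Payload 7.3 kg.
Tool frame: the origin (TCP) lies on the front face of the gripper's body, between the roots of the fingers; the fingertips stand 66 mm ahead of it and the grasp point (between the pads) lies 47 mm ahead of it (bot.tip_extent is the distance from the TCP to the fingertips, in mm); z points along the fingers, y is the line along which they close (so a half turn about z gives the same grasp; the last joint's range is limited). The gripper opens to 92 mm and grips with 3 to 60 N. Pads are 19 mm wide; open, the fingers measure 130 mm over their backs; the gripper's body (75 mm by 190 mm) begins 47 mm behind the grasp point.
Start: joints at [0.98, 0.342, 1.524, -0, 1.275, -0.146], TCP at [225.881, 473.937, 292.241] pointing down, gripper open.
Joint ranges: [-2.53, 2.53], [-0.77, 2.02], [0.04, 2.7], [-1, 4.14], [0.28, 2.66], [-3.11, 3.11]. Speed limits (rad/s): [2.57, 2.57, 3.14, 3.14, 3.14, 3.14].

INTERFACE

Orientations are given as [roll, pitch, yaw] about the fixed x, y, z axes, in that order (R = Rz(yaw) Ry(pitch) Rx(roll)).
In Python, from plant import readout, viewer, order, bot gives the robot as it stands.
- The arm moves only by the shell command python3 -m creep 'ROWS'. ROWS is text: rows parted by semicolons, each of 7 numbers parted by spaces: the shift along the world's x, y, z in m, then the turn, a rotation vector about the world's x, y, z in rad, then the opening in per cent of the stroke, from 0 (shut) to 100 (fully open). A call has 1 to 8 rows; each row shifts and turns the commanded pose from where the row before left it; what a row does not reach is not made up. A row lasts 1/12 s, in which the tool goes at most 41.7 mm and 7.16 degrees, less where a joint would pass 70% of its speed; a pose out of reach is approached as far as the arm can. A call is refused whole if a number of a shift passes 0.0417 or a number of a turn 0.125, either way. A call with a gripper value outside its range is refused whole. The fingers move at their own pace and stop on an object; the grip force is fixed at half the most. Time passes only in rows, so rows that do not move let the fingers close. It gives the time, the measured TCP pose, the force, the opening and the grip force at its end, in the units of the state.
- readout.get_obs(): the state, without advancing time (a new reading comes with each control period).
- viewer.capture(name): name is "scene" or "top" or "wrist"; returns the picture (420x560x3 uint8, red, green, blue); there is no depth.
- viewer.camera_info(name): a dict with "fx", "fy", "cx", "cy" (pixels), "D" ([k1, k2, p1, p2, k3] as OpenCV has them; the pictures are not rectified), "origin" and "rotation" of the camera in the world. Camera axes: x right, y up, looking along -z (the intrinsics and any distortion apply to the point x, -y, -z); pixel columns grow to the right and rows downward; lengths in mm; the calibration is good to about 2 mm. A picture is of the moment at which its call begins: read the wrist's pose just before it. camera_info takes no time and is no camera call; for the wrist camera it gives the pose at the moment of the call.
- order.close_job(): hands the job in; it is judged then, once.
The state is a dict: "time": time; "joint_positions": joint angles; "dq": joint speeds; "tau": joint torques, N m; "tool_pos": TCP position; "tcp_rot": TCP orientation; "contact_force": force on the tool from outside, world axes, zero at the start; "moment": the same for the moment, N m; "grip_width": finger opening in mm; "finger_force": force on a finger pad.
Only numpy, scipy, OpenCV 4.12 (cv2) and the standard library are available. Lean on these libraries where they do the work, as an engineer would, in place of code of your own. Each camera call takes 0.05 s, during which the arm holds its last target. There are 200 camera calls.

## Working session

There is one attempt and no reset: what is moved stays moved. The work goes in short steps, Python scripts to look and compute and a shell command to move; the robot and the scene stay as the last step left them, time stands still between calls to the robot, and variables do not carry over. Pictures are saved under pics/ and viewed, at most 10 in all, crops included, and the job is handed in when it is done.

```bash
mkdir -p pics
python3 - <<'E'
from plant import readout, viewer, order, bot
import cv2,numpy as np
a=viewer.capture("scene");b=viewer.capture("top")
for n,i in(("scene",a),("top",b)): cv2.imwrite(f"pics/{n}0.png",i[:,:,::-1]); print(n,viewer.camera_info(n))
print(readout.get_obs())
E
```

```text
scene {'fx': 498.71846852431304, 'fy': 498.71846852431304, 'cx': 276.396176172176, 'cy': 216.59441694897922, 'D': array([-0.04741394,  0.        ,  0.        ,  0.        ,  0.        ]), 'origin': array([ 135.89724727, -307.95162016,  653.73902951]), 'rotation': array([ 0.80380101, -0.02184577, -0.51074688])}
top {'fx': 398.69596191251384, 'fy': 398.69596191251384, 'cx': 278.89468234318565, 'cy': 214.93483537818045, 'D': array([-0.11756671,  0.        ,  0.        ,  0.        ,  0.        ]), 'origin': array([289.79442814, 223.34674366, 930.30147062]), 'rotation': array([ 0.17809147, -0.0457225 , -1.56460624])}
{'time': 0.1, 'joint_positions': array([ 9.79995420e-01,  3.42663853e-01,  1.52489393e+00,  1.27099432e-06,
        1.27538931e+00, -1.45987209e-01]), 'dq': array([ 0.00027813, -0.00250847, -0.00188935,  0.00042886, -0.00087778,
       -0.00104127]), 'tau': array([ 1.10869158e-03, -4.32002664e+01, -2.44695497e+01,  7.19194184e-02,
        5.25684224e-02, -8.27238591e-05]), 'tool_pos': array([225.72966187, 473.70761095, 291.61840605]), 'tcp_rot': array([-3.14025280e+00, -1.98231472e-04,  2.69677845e+00]), 'contact_force': array([ 0.60588924, -0.42957335, -0.08006482]), 'moment': array([-0.00681067, -0.05620887,  0.02587765]), 'finger_force': 0.0, 'grip_width': 91.7696847297813}
```

View pics/scene0.png

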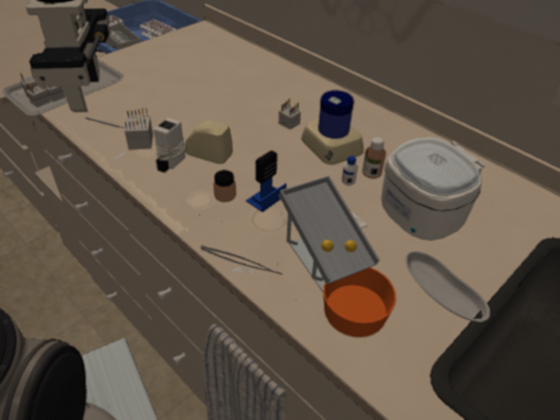

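View pics/top0.png

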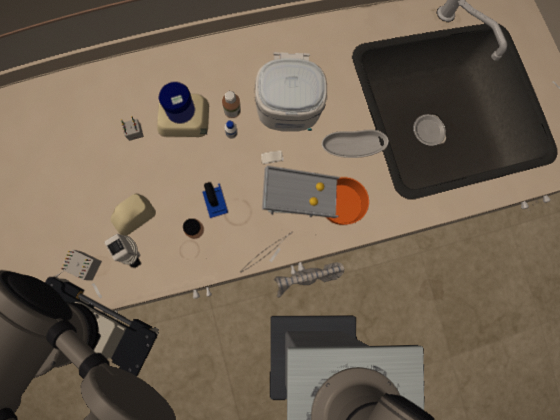

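The overhead view shows the scraper near (213,200), the tray at about (263–338, 165–217), the drops at (320,186) and (313,202), and the cup around (345,201). I'll zoom in on both views.

```bash
cat > h.py <<'E'
import numpy as np,cv2
from scipy.spatial.transform import Rotation as Ro
from plant import readout,viewer
def cam(n):
    c=viewer.camera_info(n);K=np.array([[c['fx'],0,c['cx']],[0,c['fy'],c['cy']],[0,0,1.]])
    r=np.array(c['rotation']);R=Ro.from_euler('xyz',r).as_matrix() if r.size==3 else r
    return dict(K=K,D=np.array(c['D']),o=np.array(c['origin']),R=R@np.diag([1,-1,-1.]))
def proj(c,P):
    P=np.atleast_2d(P).astype(float);rv=cv2.Rodrigues(c['R'].T)[0]
    return cv2.projectPoints(P,rv,-c['R'].T@c['o'],c['K'],c['D'])[0][:,0]
def ray(c,p):
    u=cv2.undistortPoints(np.array([[p]],float),c['K'],c['D'])[0,0];return c['R']@np.array([*u,1])
def onz(c,p,z):
    d=ray(c,p);return c['o']+d*(z-c['o'][2])/d[2]
def tri(cs,ps):
    A=np.zeros((3,3));b=np.zeros(3)
    for c,p in zip(cs,ps):
        d=ray(c,p);d/=np.linalg.norm(d);M=np.eye(3)-np.outer(d,d);A+=M;b+=M@c['o']
    return np.linalg.solve(A,b)
E
python3 - <<'E'
from h import *
t=cv2.imread("pics/top0.png");s=cv2.imread("pics/scene0.png")
a=t[160:235,195:375];b=s[145:335,240:400]
cv2.imwrite("pics/zt.png",cv2.resize(a,None,fx=4.4,fy=4.4,interpolation=cv2.INTER_CUBIC))
cv2.imwrite("pics/zs.png",cv2.resize(b,None,fx=3.1,fy=3.1,interpolation=cv2.INTER_CUBIC))
T=cam("top");print(onz(T,(345,201),48),onz(T,(215,203),4))
for n in("top","scene"):
    i=cv2.imread(f"pics/{n}0.png");h=cv2.cvtColor(i,cv2.COLOR_BGR2HSV)
    m=cv2.inRange(h,(18,120,90),(32,255,255));k,_,st,ce=cv2.connectedComponentsWithStats(m)
    print(n,[(st[j,4],ce[j].round(1)) for j in range(1,k) if st[j,4]>15])
E
```

```text
[483.63922812  32.58541474  48.        ] [483.4667622  333.47883474   4.        ]
top [(np.int32(57), array([319.5, 186.2])), (np.int32(59), array([313.2, 200.9]))]
scene [(np.int32(82), array([326.9, 243.9])), (np.int32(79), array([350.1, 244.1]))]
```

View pics/zt.png

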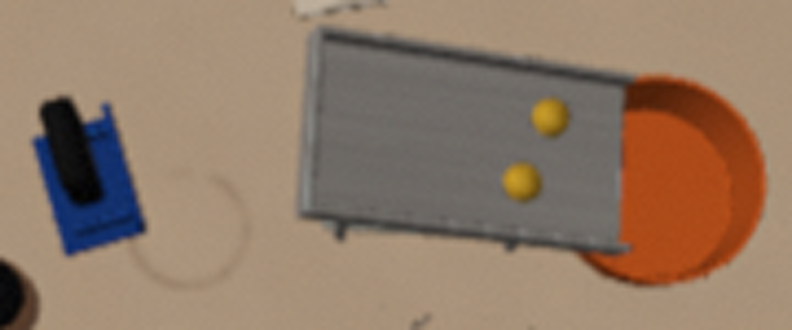

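View pics/zs.png

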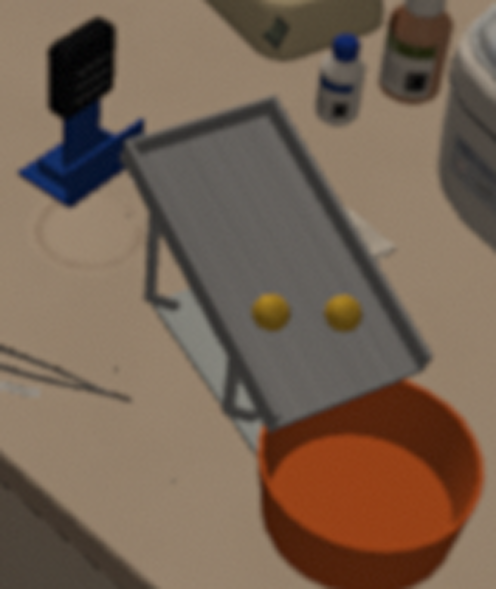

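In the crops, the tray's uphill end points to world +y (image left). The blade faces -y, toward the tray. Next I fit both poses to the corners I can see.

```bash
cat >> h.py <<'E'
from scipy.optimize import least_squares
def T3(p,P):
    c,s=np.cos(p[3]),np.sin(p[3]);return np.array(P,float)@np.array([[c,-s,0],[s,c,0],[0,0,1]]).T+np.array([p[0],p[1],p[2]])
a16=np.radians(16)
def tray(x,s,n): return [x,24+s*np.cos(a16)-n*np.sin(a16),66+s*np.sin(a16)+n*np.cos(a16)]
def fit(obs,x0):
    f=lambda p:np.concatenate([(proj(c,T3(p,[P]))[0]-q) for c,P,q in obs])
    r=least_squares(f,x0,loss='soft_l1');return r.x,np.round(r.fun.reshape(-1,2),1)
E
python3 - <<'E'
from h import *
T,S=cam("top"),cam("scene")
ct=lambda u,v:np.array([195+(u+.5)/4.4-.5,160+(v+.5)/4.4-.5])
cs=lambda u,v:np.array([240+(u+.5)/3.1-.5,145+(v+.5)/3.1-.5])
o=[(T,tray(46,174,14),ct(318,27)),(T,tray(-46,174,14),ct(300,215)),(T,tray(46,0,14),ct(635,77)),(T,tray(-46,0,14),ct(630,250)),
(S,tray(-46,174,14),cs(125,148)),(S,tray(46,174,14),cs(275,98)),(S,tray(46,0,14),cs(430,358)),(S,tray(-42,0,0),cs(275,428))]
p,r=fit(o,[483,40,0,0]);print("stand",p,r.tolist())
q=[(T,[34,23,4],ct(35,140)),(T,[-34,23,4],ct(68,255)),(T,[34,-23,32],ct(107,103)),(T,[-34,-23,32],ct(145,232)),
(S,[-34,23,4],cs(20,172)),(S,[-34,-23,0],cs(70,205)),(S,[34,-23,32],cs(143,122)),(S,[0,0,105],cs(82,35))]
ps,r=fit(q,[483,330,0,0.2]);print("scraper",ps,r.tolist())
for A,B in (((319.5,186.2),(350.1,244.1)),((313.2,200.9),(326.9,243.9))):
    w=tri([T,S],[A,B]);c,s=np.cos(p[3]),np.sin(p[3]);d=w-p[:3];l=[c*d[0]+s*d[1],-s*d[0]+c*d[1],d[2]]
    print("lump",w,l,"s",(l[1]-24)*np.cos(a16)+(l[2]-66)*np.sin(a16))
E
```

```text
stand [ 4.87110195e+02  3.17166215e+01 -8.36323848e+00 -5.15416081e-02] [[-1.5, -0.5], [-0.3, -0.7], [0.2, -0.3], [0.2, 0.5], [-0.9, -1.6], [-0.8, -0.4], [1.1, 2.0], [0.2, 2.4]]
scraper [ 4.86981311e+02  3.33040522e+02 -2.20331244e+00  3.11159239e-01] [[-0.4, -0.3], [-0.2, 0.5], [0.6, -0.3], [0.1, -2.1], [-1.2, -0.1], [-0.3, 2.1], [0.6, -0.4], [-0.2, -0.1]]
lump [509.25017805  95.8315343   80.7062761 ] [np.float64(18.807458825224373), np.float64(65.17039499788298), np.float64(89.06951458453788)] s 45.9343437181792
lump [474.90148143 110.72060954  84.4945196 ] [np.float64(-16.262690750297946), np.float64(78.27009460387723), np.float64(92.85775808349268)] s 59.57076459896258
```

```bash
python3 -m creep '0.03 -0.016 0 0 0 0.094 100;0.03 -0.016 0 0 0 0.094 100;0.03 -0.016 0 0 0 0.094 100;0.03 -0.016 0 0 0 0.094 100;0.03 -0.016 0 0 0 0.094 100;0.03 -0.016 0 0 0 0.094 100;0.03 -0.016 0 0 0 0.094 100;0.03 -0.016 0 0 0 0.094 100'
python3 - <<'E'
from h import *
o=readout.get_obs();print(o['tool_pos'],o['tcp_rot'],o['joint_positions'])
i=viewer.capture("wrist");c=cam("wrist");print(c['o'],c['R'])
cv2.imwrite("pics/w1.png",i[:,:,::-1])
np.savez("w1.npz",**c)
E
```

```text
time: 0.77
tool_pos: [467.1, 344.8, 291.8]
tcp_rot: [-3.142, -0.001, -2.83]
contact_force: [1.3, 0.1, 0.3]
grip_width: 91.9
finger_force: 0.0
[467.08045887 344.80606349 291.83290056] [-3.14157712e+00 -8.68486198e-04 -2.82985594e+00] [ 5.03871396e-01  4.45292913e-01  1.36529299e+00  1.54994500e-04
  1.33186222e+00 -1.37869839e+00]
[400.47375121 319.24676976 383.37415883] [[-0.30990076  0.91202419  0.26865105]
 [ 0.95076203  0.29834464  0.08391685]
 [-0.0036164   0.28142912 -0.9595752 ]]
```

View pics/w1.png

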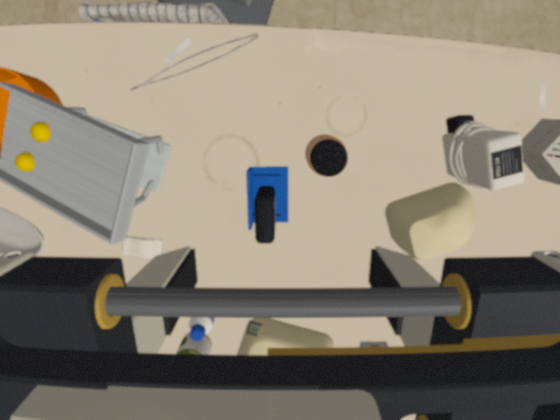

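The wrist view shows the scraper foot at (249–288, 168–222), the grip top end at (264,242), and the drops at (40,132) and (26,162). I'll refit using all three views.

Run:
```python
from h import *
T,S=cam("top"),cam("scene");W=dict(np.load("w1.npz"))
ct=lambda u,v:np.array([195+(u+.5)/4.4-.5,160+(v+.5)/4.4-.5])
cs=lambda u,v:np.array([240+(u+.5)/3.1-.5,145+(v+.5)/3.1-.5])
q=[(T,[34,23,4],ct(35,140)),(T,[-34,23,4],ct(68,255)),(T,[34,-23,32],ct(107,103)),(T,[-34,-23,32],ct(145,232)),
(S,[-34,23,4],cs(20,172)),(S,[-34,-23,0],cs(70,205)),(S,[34,-23,32],cs(143,122)),(S,[0,0,105],cs(82,35)),
(W,[-34,23,4],(287,168)),(W,[34,23,4],(288,221)),(W,[34,-23,32],(249,229)),(W,[23,9,105],(273,242)),(W,[23,-9,105],(256,242))]
ps,r=fit(q,[483,330,0,0.2]);print("scraper",ps,r.tolist())
i=cv2.imread("pics/w1.png");h=cv2.cvtColor(i,cv2.COLOR_BGR2HSV)
m=cv2.inRange(h,(20,160,120),(34,255,255));k,_,st,ce=cv2.connectedComponentsWithStats(m)
L=[ce[j] for j in range(1,k) if 150<st[j,4]<900 and ce[j][0]<60];print(L)
L=sorted(L,key=lambda c:c[1]);  # lower row = smaller x -> lump -x
P=[tri([T,S,W],[(313.2,200.9),(326.9,243.9),L[0]]),tri([T,S,W],[(319.5,186.2),(350.1,244.1),L[-1]])];print(P)
# stand fit
o=[(T,tray(46,174,14),ct(318,27)),(T,tray(-46,174,14),ct(300,215)),(T,tray(46,0,14),ct(635,77)),(T,tray(-46,0,14),ct(630,250)),
(S,tray(-46,174,14),cs(125,148)),(S,tray(46,174,14),cs(275,98)),(S,tray(46,0,14),cs(430,358)),(S,tray(-42,0,0),cs(275,428))]
p,_=fit(o,[483,40,0,0]);p0=p.copy();p0[2]=0
v=cv2.resize(i,None,fx=1,fy=1)[60:270,0:300];v=cv2.resize(v,None,fx=2.6,fy=2.6,interpolation=cv2.INTER_CUBIC)
def dr(pts,col): cv2.polylines(v,[(((proj(W,pts)-[0,60])+.5)*2.6-.5).round().astype(int)],True,col,1)
for pp,col in((p,(0,255,0)),(p0,(0,0,255))):
    dr(T3(pp,[tray(*a) for a in((46,174,14),(-46,174,14),(-46,0,14),(46,0,14))]),col)
    dr(T3(pp,[tray(*a) for a in((42,170,0),(-42,170,0),(-42,0,0),(42,0,0))]),col)
dr(T3(ps,[[23,9,105],[-23,9,105],[-23,-9,105],[23,-9,105]]),(0,255,0));dr(T3(ps,[[34,23,4],[-34,23,4],[-34,-23,4],[34,-23,4]]),(0,255,0))
cv2.imwrite("pics/ov.png",v)
```

```text
scraper [ 4.89242352e+02  3.31570030e+02 -1.23499189e+00  2.85701584e-01] [[0.5, -1.6], [0.0, -0.7], [1.7, -1.2], [0.5, -2.8], [0.1, -0.7], [0.5, 1.8], [2.1, -0.4], [1.3, -0.4], [3.8, -3.5], [0.8, -0.7], [-0.3, -2.3], [2.5, 0.4], [-0.2, -0.2]]
[array([ 40.21959459, 131.79054054]), array([ 24.77651515, 161.70833333])]
[array([476.25998103, 110.02251603,  86.56384847]), array([510.37780429,  95.24749801,  83.02364147])]
```

View pics/ov.png

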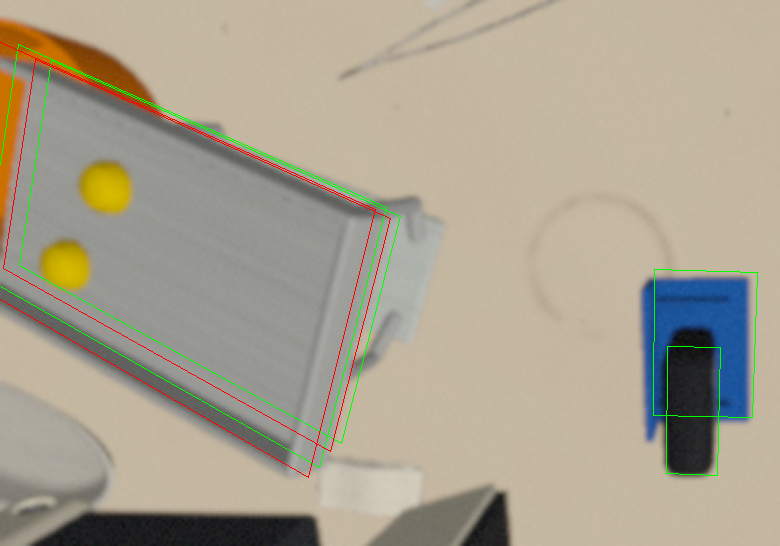

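The z=0 stand model (red) fits best, and the tool's yaw already matches the scraper. Now descending onto the grip.

```bash
python3 -m creep '0.022 -0.013 -0.01 0 0 0 100;0 0 -0.03 0 0 0 100;0 0 -0.03 0 0 0 100;0 0 -0.03 0 0 0 100;0 0 -0.03 0 0 0 100;0 0 -0.02 0 0 0 100;0 0 -0.011 0 0 0 100;0 0 0 0 0 0 100'; python3 -m creep '0 0 0 0 0 0 0;0 0 0 0 0 0 0;0 0 0 0 0 0 0;0 0 0 0 0 0 0;0 0 0 0 0 0 0;0 0 0 0 0 0 0'
python3 - <<'E'
from h import *
T,S=cam("top"),cam("scene");W=dict(np.load("w1.npz"))
ct=lambda u,v:np.array([195+(u+.5)/4.4-.5,160+(v+.5)/4.4-.5])
cs=lambda u,v:np.array([240+(u+.5)/3.1-.5,145+(v+.5)/3.1-.5])
cw=lambda u,v:np.array([(u+.5)/2.6-.5,60+(v+.5)/2.6-.5])
for Ln in(170,174):
  o=[(T,tray(46,Ln,14),ct(318,27)),(T,tray(-46,Ln,14),ct(300,215)),(T,tray(46,0,14),ct(635,77)),(T,tray(-46,0,14),ct(630,250)),
  (S,tray(-46,Ln,14),cs(125,148)),(S,tray(46,Ln,14),cs(275,98)),(S,tray(46,0,14),cs(430,358)),(S,tray(-42,0,0),cs(275,428)),
  (W,tray(46,Ln,14),cw(293,475)),(W,tray(-42,0,0),cw(28,76))]
  f=lambda p:np.concatenate([(proj(c,T3([p[0],p[1],0,p[2]],[P]))[0]-q) for c,P,q in o])
  r=least_squares(f,[487,32,-.05]);p=r.x;print(Ln,p,r.cost,np.round(r.fun.reshape(-1,2),1).tolist())
  for w in np.array([[476.26,110.02,86.56],[510.38,95.25,83.02]]):
    c,s=np.cos(p[2]),np.sin(p[2]);d=w[:2]-p[:2];l=[c*d[0]+s*d[1],-s*d[0]+c*d[1],w[2]]
    print("lump",np.round(l,1),"s",(l[1]-24)*np.cos(a16)+(l[2]-66)*np.sin(a16),"n",-(l[1]-24)*np.sin(a16)+(l[2]-66)*np.cos(a16))
E
```

```text
time: 1.48
tool_pos: [486.5, 332.4, 128.5]
tcp_rot: [-3.141, -0.005, -2.835]
contact_force: [0.3, -0.2, -0.4]
grip_width: 91.6
finger_force: 0.0
time: 1.98
tool_pos: [488.1, 333.1, 131.9]
tcp_rot: [3.141, 0.001, -2.834]
contact_force: [0.5, -0.6, -0.5]
grip_width: 56.7
finger_force: 0.0
170 [ 4.89129081e+02  3.10352248e+01 -3.97591359e-02] 43.30525909653773 [[0.4, -1.4], [2.1, -1.2], [1.0, -2.1], [1.4, -0.9], [0.5, -3.1], [0.7, -2.4], [3.0, -1.9], [2.1, -1.0], [2.0, -1.6], [1.4, -5.3]]
lump [-16.   78.4  86.6] s 57.97014653281799 n 4.765884371267028
lump [18.7 65.  83. ] s 44.111461958250715 n 5.057138222760884
174 [ 4.88553972e+02  2.90487725e+01 -4.24983976e-02] 60.1091363607504 [[-0.4, -1.6], [1.2, -1.4], [1.9, -1.8], [2.3, -0.7], [-0.0, -4.3], [0.3, -3.5], [3.6, -0.9], [2.5, 0.0], [3.2, -0.4], [-0.2, -6.3]]
lump [-15.7  80.4  86.6] s 59.85900121954634 n 4.224264005478775
lump [19.  67.1 83. ] s 46.09168273826955 n 4.489319051306776
```

```bash
python3 -m creep '0 0 0 0 0 0 0;0 0 0 0 0 0 0;0 0 0 0 0 0 0;0 0 0 0 0 0 0;0 0 0 0 0 0 0;0 0 0 0 0 0 0;0 0 0 0 0 0 0;0 0 0 0 0 0 0';  python3 -m creep '0 0 0 0 0 0 0;0 0 0 0 0 0 0;0 0 0.01 0 0 0 0;0 0 0.01 0 0 0 0;0 0 0.02 0 0 0 0;0 0 0.03 0 0 0 0;0 0 0 0 0 0 0'
```

```text
time: 2.65
tool_pos: [487.8, 332.9, 131.1]
tcp_rot: [3.142, -0.0, -2.834]
contact_force: [0.6, 0.1, -0.7]
grip_width: 17.6
finger_force: 30.0
time: 3.23
tool_pos: [490.2, 334.1, 208.0]
tcp_rot: [3.14, 0.011, -2.834]
contact_force: [1.2, 0.5, -0.1]
grip_width: 17.9
finger_force: 30.0
```

```bash
python3 -m creep '0 0 0.022 0 0 -0.089 0;0 0 0.022 0 0 -0.089 0;0 0 0.022 0 0 -0.089 0;0 0 0.022 0 0 -0.088 0;0.001 -0.04 0.005 0 0 0 0;0.001 -0.04 0.005 0 0 0 0;0.001 -0.04 0 0 0 0 0;0 0 0 0 0 0 0'; python3 -m creep '0.0 -0.02 0 0.093 -0.004 0 0;0.001 -0.02 0 0.093 -0.004 0 0;0.001 -0.02 0 0.093 -0.004 0 0;0 -0.02 0 0 0 0 0;0 0 0 0 0 0 0;0 0 0 0 0 0 0'
python3 - <<'E'
from h import *
o=readout.get_obs();print(o['tool_pos'],o['tcp_rot'],o['joint_positions'],o['contact_force'])
i=viewer.capture("wrist");c=cam("wrist");np.savez("w2.npz",**c)
j=viewer.capture("scene");k=viewer.capture("top")
for n,x in(("w2",i),("s2",j),("t2",k)):cv2.imwrite(f"pics/{n}.png",x[:,:,::-1])
a=cv2.resize(j[130:330,220:420],(500,500),interpolation=cv2.INTER_CUBIC);b=cv2.resize(i,(300,225))
v=np.zeros((500,800,3),np.uint8);v[:,:500]=a;v[:225,500:]=b;v[250:,500:]=cv2.resize(k[150:250,220:340],(300,250))
cv2.imwrite("pics/c2.png",v[:,:,::-1])
E
```

```text
time: 3.9
tool_pos: [491.1, 207.4, 300.6]
tcp_rot: [-3.139, 0.002, 3.09]
contact_force: [0.8, 0.9, -1.8]
grip_width: 18.1
finger_force: 30.0
time: 4.4
tool_pos: [493.1, 131.9, 299.9]
tcp_rot: [2.862, -0.0, 3.091]
contact_force: [0.4, 0.4, -1.0]
grip_width: 17.5
finger_force: 30.0
[493.09313133 131.85681919 299.91179388] [ 2.86249143e+00 -3.96003776e-04  3.09135949e+00] [-0.02873603  0.28649553  1.61067334  0.29428302  1.2519709  -1.64315166] [ 0.43420853  0.44173288 -0.97192108]
```

View pics/c2.png

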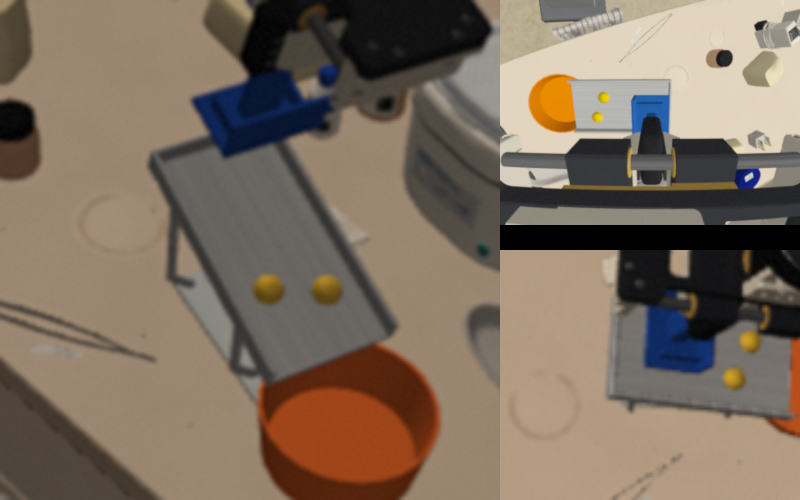

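The scraper is held and hovering tilted above the tray. I'll check its position against the tray in the close wrist view.

Run:
```python
from h import *
W=dict(np.load("w2.npz"));i=cv2.imread("pics/w2.png")
x0,y0,x1,y1,f=40,125,330,290,2.7
v=cv2.resize(i[y0:y1,x0:x1],None,fx=f,fy=f,interpolation=cv2.INTER_CUBIC)
def dr(pts,col): cv2.polylines(v,[(((proj(W,pts)-[x0,y0])+.5)*f-.5).round().astype(int)],True,col,1)
pp=[488.5,30.5,0,-.045]
for Ln,n,x in((170,14,46),(166,0,42)):
    dr(T3(pp,[tray(*a) for a in((x,Ln,n),(-x,Ln,n),(-x,0,n),(x,0,n))]),(0,0,255))
R=Ro.from_euler('xyz',[2.8625,0,3.0914]).as_matrix()@np.diag([-1,-1,1])@np.diag([1,1,1]) 
R=Ro.from_euler('xyz',[2.8625,0,3.0914]).as_matrix()@np.diag([-1,1,-1])
t=np.array([493.1,131.9,299.9])-R@[0,0,132];print(R.round(3),t)
for z,pts in((4,[[34,23],[-34,23],[-34,-23],[34,-23]]),(32,[[34,-23],[-34,-23]])):
    dr(np.array([[*q,z] for q in pts])@R.T+t,(0,255,0))
cv2.imwrite("pics/ov2.png",v)
```

```text
[[ 0.999  0.048 -0.014]
 [-0.05   0.96  -0.275]
 [-0.     0.275  0.961]] [494.92443061 168.21802914 173.00763533]
```

View pics/ov2.png

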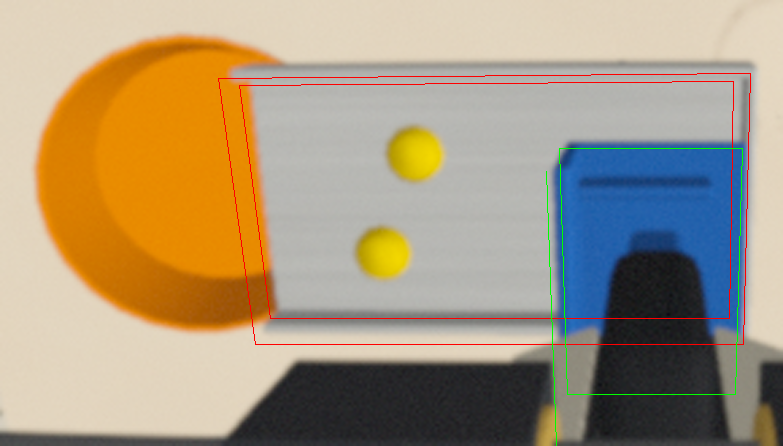

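The tray sits about 2–3 mm toward -x of the model. I'll correct for that, lower to about 12 mm above the floor and look again.

```bash
python3 -m creep '-0.0025 -0.002 -0.02 0 0 0 0;0 0 -0.022 0 0 0 0;0 0 -0.02 0 0 0 0;0 0 0 0 0 0 0;0 0 0 0 0 0 0'
python3 - <<'E'
from h import *
i=viewer.capture("wrist")[:,:,::-1];o=readout.get_obs();W=cam("wrist");np.savez("w3.npz",**W)
cv2.imwrite("pics/w3.png",i);j=viewer.capture("scene")[:,:,::-1]
x0,y0,x1,y1,f=80,125,370,290,2.7
v=cv2.resize(i[y0:y1,x0:x1],None,fx=f,fy=f,interpolation=cv2.INTER_CUBIC)
def dr(pts,col): cv2.polylines(v,[(((proj(W,pts)-[x0,y0])+.5)*f-.5).round().astype(int)],True,col,1)
pp=[486,31.5,0,-.045]
for Ln,n,x in((170,14,46),(166,0,42)):
    dr(T3(pp,[tray(*a) for a in((x,Ln,n),(-x,Ln,n),(-x,0,n),(x,0,n))]),(0,0,255))
R=Ro.from_euler('xyz',o['tcp_rot']).as_matrix()@np.diag([-1,1,-1])
t=o['tool_pos']-R@[0,0,132];print(o['tool_pos'],o['tcp_rot'],t)
dr(np.array([[*q,4] for q in [[34,23],[-34,23],[-34,-23],[34,-23]]])@R.T+t,(0,255,0))
s=cv2.resize(j[170:340,250:410],(150,160));v[-160:,:150]=s
cv2.imwrite("pics/ov3.png",v)
E
```

```text
time: 4.97
tool_pos: [490.0, 132.0, 237.0]
tcp_rot: [2.862, -0.003, 3.096]
contact_force: [-0.1, 0.3, -1.3]
grip_width: 18.2
finger_force: 30.0
[490.66950251 131.76851403 237.99510622] [ 2.86204441e+00 -7.51915319e-04  3.09532704e+00] [492.2586727  168.15558555 111.11935769]
```

View pics/ov3.png

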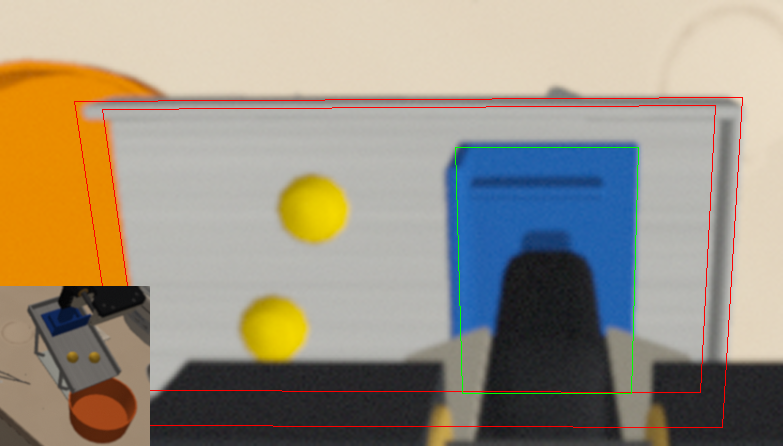

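Alignment is good, with about 8 mm of side clearance. Lowering until it touches.

```bash
python3 -m creep '0 0 -0.005 0 0 0 0;0 0 -0.004 0 0 0 0;0 0 0 0 0 0 0;0 0 0 0 0 0 0';python3 -m creep '0 0 -0.002 0 0 0 0;0 0 0 0 0 0 0;0 0 0 0 0 0 0';python3 -m creep '0 0 -0.0015 0 0 0 0;0 0 0 0 0 0 0;0 0 0 0 0 0 0'
```

```text
time: 5.4
tool_pos: [490.3, 130.9, 228.3]
tcp_rot: [2.862, -0.001, 3.094]
contact_force: [-0.4, 0.7, -0.7]
grip_width: 17.9
finger_force: 30.0
time: 5.65
tool_pos: [490.4, 130.9, 226.2]
tcp_rot: [2.862, -0.001, 3.094]
contact_force: [-1.6, -0.7, -1.5]
grip_width: 17.8
finger_force: 30.0
time: 5.9
tool_pos: [490.3, 130.9, 224.7]
tcp_rot: [2.862, -0.001, 3.094]
contact_force: [0.1, -0.3, -1.2]
grip_width: 18.2
finger_force: 30.0
```

```bash
python3 -m creep '0 0 -0.0015 0 0 0 0;0 0 0 0 0 0 0;0 0 0 0 0 0 0';python3 -m creep '0 0 -0.0012 0 0 0 0;0 0 0 0 0 0 0;0 0 0 0 0 0 0'
```

```text
time: 6.15
tool_pos: [490.5, 131.0, 223.8]
tcp_rot: [2.862, -0.0, 3.094]
contact_force: [-1.7, -0.4, 4.6]
grip_width: 17.7
finger_force: 30.0
time: 6.4
tool_pos: [490.5, 130.9, 223.8]
tcp_rot: [2.862, 0.0, 3.094]
contact_force: [-5.8, -2.9, 14.8]
grip_width: 17.8
finger_force: 30.0
```

```bash
python3 -m creep '-0.0002 -0.0058 -0.001 0 0 0 0;-0.0002 -0.0058 -0.0016 0 0 0 0;-0.0003 -0.0058 -0.0017 0 0 0 0;-0.0003 -0.0058 -0.0016 0 0 0 0;-0.0002 -0.0058 -0.0017 0 0 0 0;-0.0003 -0.0058 -0.0017 0 0 0 0;-0.0003 -0.0058 -0.0016 0 0 0 0;0 0 0 0 0 0 0'
```

```text
time: 7.07
tool_pos: [489.6, 89.6, 211.9]
tcp_rot: [2.862, 0.002, 3.093]
contact_force: [0.3, -1.5, 5.5]
grip_width: 18.1
finger_force: 30.0
```

```bash
python3 -m creep '-0.0003 -0.0058 -0.0017 0 0 0 0;-0.0002 -0.0058 -0.0016 0 0 0 0;-0.0003 -0.0058 -0.0017 0 0 0 0;-0.0003 -0.0058 -0.0017 0 0 0 0;-0.0002 -0.0058 -0.0016 0 0 0 0;-0.0003 -0.0058 -0.0017 0 0 0 0;-0.0003 -0.0058 -0.0017 0 0 0 0;0 0 0 0 0 0 0'
python3 - <<'E'
from h import *
i=viewer.capture("wrist")[:,:,::-1];j=viewer.capture("scene")[:,:,::-1]
v=np.zeros((420,800,3),np.uint8);v[:,:400]=cv2.resize(j[190:340,280:423],(400,420));v[:300,400:]=cv2.resize(i,(400,300))
cv2.imwrite("pics/c4.png",v)
E
```

```text
time: 7.73
tool_pos: [487.7, 48.9, 200.2]
tcp_rot: [2.862, 0.002, 3.093]
contact_force: [0.3, -1.5, 6.6]
grip_width: 17.8
finger_force: 30.0
```

View pics/c4.png

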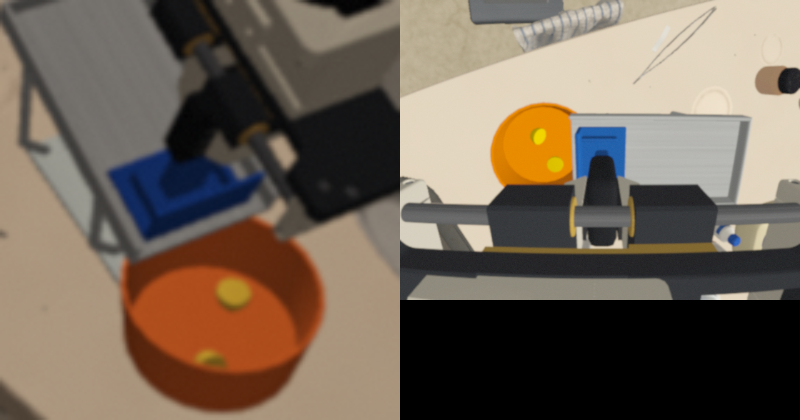

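Both drops lie in the cup: (540,137) and (555,164) in the wrist half, and both visible in the scene half. Next I lift off, go back over the tray's high end, straighten the scraper and set it down where it started.

```bash
python3 -m creep '0 0 0.012 0 0 0 0;0 0 0.03 0 0 0 0;0 0 0.035 0 0 0 0;0 0 0.03 0 0 0 0;0 0.035 0 0 0 0 0;0 0.035 0 0 0 0 0;0 0.035 0 0 0 0 0;0 0.035 0 0 0 0 0';python3 -m creep '0 0.035 0 -0.093 0.004 0 0;0 0.035 0 -0.093 0.004 0 0;0 0.035 0 -0.093 0.004 0 0;0 0.038 0 0 0 0.12 0;0 0 0 0 0 0.12 0;0 0 0 0 0 0.118 0;0 0 0 0 0 0 0;0 0 0 0 0 0 0'
```

```text
time: 8.5
tool_pos: [486.4, 190.9, 306.1]
tcp_rot: [2.863, -0.002, 3.093]
contact_force: [1.8, -0.7, -1.3]
grip_width: 18.0
finger_force: 30.0
time: 9.17
tool_pos: [486.6, 332.7, 305.7]
tcp_rot: [-3.141, -0.001, -2.835]
contact_force: [0.1, -0.8, -2.0]
grip_width: 17.8
finger_force: 30.0
```

```bash
python3 -m creep '0 0 -0.03 0 0 0 0;0 0 -0.035 0 0 0 0;0 0 -0.035 0 0 0 0;0 0 -0.03 0 0 0 0;0 0 -0.025 0 0 0 0;0 0 -0.012 0 0 0 0;0 0 0 0 0 0 0;0 0 0 0 0 0 0';python3 -m creep '0 0 -0.003 0 0 0 0;0 0 -0.001 0 0 0 0;0 0 0 0 0 0 0;0 0 0 0 0 0 0';python3 -m creep '0 0 -0.0015 0 0 0 0;0 0 0 0 0 0 0;0 0 0 0 0 0 0'
```

```text
time: 9.83
tool_pos: [486.9, 332.1, 139.2]
tcp_rot: [-3.142, -0.001, -2.835]
contact_force: [-0.9, 0.1, -1.3]
grip_width: 17.9
finger_force: 30.0
time: 10.17
tool_pos: [487.0, 332.8, 136.3]
tcp_rot: [3.141, 0.001, -2.832]
contact_force: [0.1, 0.4, -1.8]
grip_width: 17.4
finger_force: 30.0
time: 10.42
tool_pos: [486.6, 332.8, 134.0]
tcp_rot: [3.142, 0.0, -2.831]
contact_force: [-0.5, 0.7, -0.7]
grip_width: 17.6
finger_force: 30.0
```

```bash
python3 -m creep '0 0 -0.0015 0 0 0 0;0 0 0 0 0 0 0;0 0 0 0 0 0 0';python3 -m creep '0 0 -0.001 0 0 0 0;0 0 0 0 0 0 0;0 0 0 0 0 0 0'
```

```text
time: 10.67
tool_pos: [486.6, 332.7, 132.3]
tcp_rot: [3.142, -0.0, -2.831]
contact_force: [-0.1, -0.4, -2.0]
grip_width: 17.9
finger_force: 30.0
time: 10.92
tool_pos: [486.7, 332.7, 131.4]
tcp_rot: [3.142, -0.0, -2.831]
contact_force: [0.2, -0.1, -1.3]
grip_width: 18.0
finger_force: 30.0
```

```bash
python3 -m creep '0 0 -0.001 0 0 0 0;0 0 0 0 0 0 0;0 0 0 0 0 0 0';python3 -m creep '0 0 -0.001 0 0 0 0;0 0 0 0 0 0 0;0 0 0 0 0 0 0'
```

```text
time: 11.17
tool_pos: [486.7, 332.8, 131.0]
tcp_rot: [3.141, 0.0, -2.831]
contact_force: [-2.9, -0.4, 4.5]
grip_width: 17.9
finger_force: 30.0
time: 11.42
tool_pos: [486.7, 332.8, 131.0]
tcp_rot: [3.141, 0.001, -2.831]
contact_force: [-4.9, -1.6, 11.9]
grip_width: 17.7
finger_force: 30.0
```

The foot is on the worktop at the same TCP height as at the start. Easing off, opening the gripper and rising clear.

```bash
python3 -m creep '0 0 0.001 0 0 0 0;0 0 0 0 0 0 0;0 0 0 0 0 0 100;0 0 0 0 0 0 100;0 0 0 0 0 0 100;0 0 0 0 0 0 100;0 0 0 0 0 0 100;0 0 0 0 0 0 100';python3 -m creep '0 0 0 0 0 0 100;0 0 0 0 0 0 100;0 0 0 0 0 0 100;0 0 0 0 0 0 100;0 0 0 0 0 0 100;0 0 0 0 0 0 100;0 0 0 0 0 0 100;0 0 0 0 0 0 100';python3 -m creep '0 0 0.015 0 0 0 100;0 0 0.03 0 0 0 100;0 0 0.03 0 0 0 100;0 0 0.03 0 0 0 100;-0.02 0.012 0.03 0 0 0 100;0 0 0.025 0 0 0 100;0 0 0 0 0 0 100;0 0 0 0 0 0 100'
python3 - <<'E'
from h import *
i=viewer.capture("wrist")[:,:,::-1];o=readout.get_obs();cv2.imwrite("pics/w5.png",i);s=viewer.capture("scene")[:,:,::-1];t=viewer.capture("top")[:,:,::-1]
print(o['tool_pos'])
a=cv2.imread("pics/w1.png")
for n,im in(("w1",a),("w5",i)):
    h=cv2.cvtColor(np.ascontiguousarray(im),cv2.COLOR_BGR2HSV)
    m=cv2.inRange(h,(100,150,60),(125,255,255))[140:260,200:330];print(n,cv2.boundingRect(m),cv2.countNonZero(m))
for n,im in(("s0",cv2.imread("pics/scene0.png")),("s5",s)):
    h=cv2.cvtColor(np.ascontiguousarray(im),cv2.COLOR_BGR2HSV)
    m=cv2.inRange(h,(100,120,40),(125,255,255))[140:230,230:300];print(n,cv2.boundingRect(m),cv2.countNonZero(m))
    m=cv2.inRange(h,(18,120,90),(32,255,255));k,_,st,ce=cv2.connectedComponentsWithStats(m)
    print(n,[(st[j,4],ce[j].round(1)) for j in range(1,k) if st[j,4]>10 and ce[j][0]>300 and ce[j][1]>200])
E
```

```text
time: 12.08
tool_pos: [486.7, 332.7, 130.2]
tcp_rot: [3.142, -0.0, -2.831]
contact_force: [0.2, -0.1, 0.5]
grip_width: 53.2
finger_force: 0.0
time: 12.75
tool_pos: [486.7, 332.7, 130.5]
tcp_rot: [3.142, 0.0, -2.831]
contact_force: [0.4, 1.4, -0.2]
grip_width: 91.5
finger_force: 0.0
time: 13.42
tool_pos: [466.9, 345.1, 292.0]
tcp_rot: [3.141, 0.004, -2.831]
contact_force: [0.4, 0.0, 0.1]
grip_width: 91.6
finger_force: 0.0
[466.55780939 344.64779845 290.31912319]
w1 (48, 28, 39, 60) 1402
w5 (47, 26, 39, 60) 1401
s0 (17, 39, 39, 32) 536
s0 [(np.int32(82), array([326.9, 243.9])), (np.int32(79), array([350.1, 244.1]))]
s5 (17, 39, 38, 32) 540
s5 [(np.int32(91), array([363. , 294.5]))]
```

```bash
python3 -c "
from plant import order;print(order.close_job())"
```

```text
the job is handed in; nothing more can be done
None
```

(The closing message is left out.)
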